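# Rake the dropped key out from between the slide boxes

### The arm

A 6-joint arm with a two-finger parallel gripper is mounted at the origin on the work surface. World frame = base frame: x ahead of the robot, y to its left, z up, the work surface at z = 0. Lengths are in m, angles in degrees, forces in N, time in s.
With the tool pointing down it reaches from about 0.35 to 0.875 m from the base axis. Payload 4.2 kg.
Tool frame: the origin (TCP) lies midway between the tips of the shut fingers; the grasp point (between the pads) lies 19 mm behind it; z points along the fingers, y is the line along which they close (so a half turn about z gives the same grasp; the last joint's range is limited). The gripper opens to 87 mm and grips with 3 to 60 N. Pads are 19 mm wide; open, the fingers measure 117 mm over their backs; the gripper's body (75 mm by 190 mm) begins 51 mm behind the grasp point.
Start: joints at [85.004, 22.042, 0.453, 0, -68.411, -14.817], TCP at [0.212, 0.588, 0.223] pointing down, gripper open.
Joint ranges: [-179.83, 179.83], [-69.29, 118.12], [-61.27, 80.66], [-181.25, 117.63], [-171.15, -9.14], [-177.46, 177.46]. Speed limits (degrees/s): [159.86, 159.86, 180, 180, 180, 180].

### API

Orientations are given as a 3x3 rotation matrix whose columns are the frame's x, y, z axes.
In Python, from station import r, viewer, ticket gives the robot as it stands (r), with the cameras (viewer) and the job (ticket).
- The arm moves only by the tool nudge_tcp, called after "Emit:" by a JSON object that holds its "op" and its "data", one argument or row to a line. Schema: {"type":"object","properties":{"moves":{"type":"array","items":{"type":"array","items":{"type":"array","items":{"type":"number"},"minItems":7,"maxItems":7},"minItems":1,"maxItems":8},"minItems":1,"maxItems":1},"only":{"type":"string"},"quiet":{"type":"boolean"},"lines":{"type":"string"}},"required":["moves"],"additionalProperties":false}. moves is a list that holds a single list of rows (three levels of brackets), with 1 to 8 rows, each of 7 numbers: the opening from 0.0 (shut) to 1.0 (fully open), then dx, dy, dz in normalised numbers (1 is 0.75 m), then a rotation vector rx, ry, rz in fractions of the full range, 1 being 120 degrees; each row is the pose to reach, as a shift and turn from the pose commanded when the call began, along the tool's axes at that moment; what a row does not reach only later rows make up. A row lasts 1/10 s, in which the tool goes at most 0.05 m and 8.59 degrees, less where a joint would pass 70% of its speed; a pose out of reach is approached as far as the arm can. The fingers move at their own pace and stop on an object; the grip force is fixed at half the most. Time passes only in rows, so rows that do not move let the fingers close. The tool returns the time, the measured TCP pose, the force, the opening and the grip force at its end. only (a regular expression) keeps the lines of the reply that match it, lines (a string "A,B") keeps lines A to B, and quiet returns only ok. Input that does not fit is refused with a message, and nothing moves.
- r.sense(): the state, without advancing time (a new reading comes with each control period).
- viewer.capture(name): name is "side" or "top"; returns a dict with "pixels" (384x512x3 uint8, red, green, blue), "z_map" (384x512 float32, m along the optical axis (not along the pixel's ray), 0 where there is no reading), "K" (3x3 intrinsics, pixels), "distortion" ([k1, k2, p1, p2, k3] as OpenCV has them; the pictures are not rectified), "world_from_camera" (4x4, takes a point from camera to world coordinates). Camera axes: x right, y up, looking along -z (the intrinsics and any distortion apply to the point x, -y, -z); pixel columns grow to the right and rows downward; lengths in m; the calibration is good to about 2 mm. A picture is of the moment at which its call begins.
- ticket.finish_job(): hands the job in; it is judged then, once.
The state is a dict: "time_s": time; "joints": joint angles; "joint_velocities": joint speeds; "effort": joint torques, N m; "tcp_pos": TCP position; "ee_rot": TCP orientation; "wrist_force": force on the tool from outside, world axes, zero at the start; "moment": the same for the moment, N m; "gripper_width": opening from 0.0 (shut) to 1.0 (fully open); "gripper_force": force on a finger pad.
Only numpy, scipy, OpenCV 4.12 (cv2) and the standard library are available. Lean on these libraries where they do the work, as an engineer would, in place of code of your own. Each camera call takes 0.05 s, during which the arm holds its last target. There are 200 camera calls.

### The job

A brass cupboard key has slipped into one of the two narrow slots of the slide filing unit. Take the hooked pick from its rest, reach its hook down behind the key and drag the key out of the slot's front opening, so that it lies flat on the bench just in front of the unit with a little bare bench between them; then put the pick back on its rest as you found it. Do not touch the key with the gripper, and leave the rubber stopper in the other slot alone.

Things in the scene. Friction and masses are not known exactly. Their poses are not given: they have to be found in the camera images.
- pick: Hooked pick, 90 g: black handle 100 x 14 x 16 high; origin its centre, +x to the hook, +z up. A thin rod leads on to a steel prong (4 along x, 8 wide) at x=+85, hanging to z=-85. Lies level, centre 103 above bench, in a fixed grey rest: two posts 44 wide, 10 thick at x=-38 and +38 (handle free 33 mm each way), notches 22 wide flaring up, tips 118 above bench; base plate 96 x 60 x 8. All mm.
- key: Flat brass key 60 x 20 mm, 5 mm thick, about 30 g: ring bow 20 mm across at one end, 6 mm wide toothed blade at the other. Origin: mid-length, on its underside; +x to the blade's tip (30 mm), bow's outer edge at x = -30 mm. It starts flat on the bench lengthwise in one slot of the unit, blade towards the slot's front opening (12 to 30 mm inside it), bow to the back.
- unit: Fixed unit: three white slide boxes with wooden tops and fronts, each 70 wide, 130 deep, 34 high. Origin: centre of underside; +x to the back, +z up; drawer fronts at x=-65. Between the boxes two slots along x, centred at y=+49 and y=-49, 28 wide, 34 high, open above and in front; floor is the bench; closed at the back (inner face x=+59). The bench is bare for 100 before the slots. All mm.
- stopper: Dark rubber stopper, a plain tapered plug 22 mm across and 24 mm high, standing on the bench in the slot that does not hold the key. Origin: centre of its underside. It is to stay where it is.

How it is judged (in metres and radians):
On the way, in this order (a step that is already met when the one before it is completed fails the run):
1. the pick has been taken off its rest (distance of pick from where it was at the start of the episode above 0.06 m), for 0.2 s.
2. the key lies out of the slot, on the bench in front of the unit (x of key in the frame of unit between -0.22 and -0.098 m and y of key in the frame of unit between -0.16 and 0.16 m and height (world z) of key below 0.008 m and angle between key's own z axis and vertical below 0.17 rad and distance of pick from where it was at the start of the episode above 0.06 m), for 0.2 s.
At the end, for the whole second after the job is handed in: Key still and flat (10 degrees) on the bench, wholly before the unit: its middle 33 to 155 mm before the fronts, within 160 mm of the unit's centre line. Pick still on its rest, upright (10 degrees), within 20 mm of its start. Stopper within 20 mm of its start (x of key in the frame of unit between -0.22 and -0.098 m and y of key in the frame of unit between -0.16 and 0.16 m and height (world z) of key below 0.008 m and angle between each of key, pick's own z axis and vertical below 0.17 rad and linear speed of each of key, pick below 0.02 m/s and distance of each of pick, stopper from where it was at the start of the episode below 0.02 m); the robot touches nothing.
It fails at once if the gripper or arm touches the key (contact force between any of the fingers, the arm and key above 0.5 N).
It fails at once if the stopper is moved by more than 20 mm (distance of stopper from where it was at the start of the episode above 0.02 m).
It also fails if it takes over 51 s, if anything falls off the work surface, if the arm or the gripper's body presses on something with over 40 N, if the wrist force passes 120 N, or if a joint passes its speed limit or range.

## Working session

There is one attempt and no reset: what is moved stays moved. The work goes in short steps, Python scripts to look and compute and a tool call to move; the robot and the scene stay as the last step left them, time stands still between calls to the robot, and variables do not carry over. Pictures are saved under pics/ and viewed, at most 10 in all, crops included, and the job is handed in when it is done.

```bash
ls; mkdir -p pics; cat > h.py <<'E'
import numpy as np, cv2
from station import r, viewer, ticket
def cap(n):
    return viewer.capture(n)
def ray(c,u,v):
    p=cv2.undistortPoints(np.array([[[u,v]]],float),np.array(c["K"]),np.array(c["distortion"]))[0,0]
    T=np.array(c["world_from_camera"]); d=T[:3,:3]@np.array([p[0],-p[1],-1]); return T[:3,3],d
def onplane(c,u,v,z):
    o,d=ray(c,u,v); return o+d*(z-o[2])/d[2]
def pt(c,u,v):
    o,d=ray(c,u,v); return o+d*c["z_map"][int(v),int(u)]
def cloud(c):
    h,w=c["z_map"].shape
    uv=np.stack(np.meshgrid(np.arange(w),np.arange(h)),-1).reshape(-1,1,2).astype(float)
    p=cv2.undistortPoints(uv,np.array(c["K"]),np.array(c["distortion"]))[:,0]
    T=np.array(c["world_from_camera"]); d=np.c_[p[:,0],-p[:,1],-np.ones(len(p))]@T[:3,:3].T
    return (T[:3,3]+d*c["z_map"].reshape(-1,1)).reshape(h,w,3)
def save(c,n): cv2.imwrite(f"pics/{n}.png",cv2.cvtColor(c["pixels"],cv2.COLOR_RGB2BGR))
E
python3 - <<'E'
from h import *
for n in("top","side"):
    c=cap(n); save(c,n+"0"); np.savez(n+"0.npz",**c); print(n,np.round(c["world_from_camera"],3).tolist(),np.round(c["K"],1).tolist(),c["distortion"],(c["z_map"]>0).mean())
s=r.sense(); print(s)
E
```

```text
pics
station.py
top [[0.092, 0.965, -0.246, 0.374], [-0.996, 0.088, -0.027, 0.056], [-0.004, 0.248, 0.969, 0.85], [0.0, 0.0, 0.0, 1.0]] [[457.5, 0.0, 257.7], [0.0, 457.5, 190.7], [0.0, 0.0, 1.0]] [-0.01244013  0.          0.          0.          0.        ] 0.9961802164713541
side [[0.83, 0.395, -0.393, 0.131], [-0.557, 0.57, -0.603, -0.55], [-0.014, 0.72, 0.694, 0.822], [0.0, 0.0, 0.0, 1.0]] [[478.5, 0.0, 252.1], [0.0, 478.5, 191.5], [0.0, 0.0, 1.0]] [-0.11451328  0.          0.          0.          0.        ] 0.9957784016927084
{'time_s': 0.1, 'joints': array([ 8.50035341e+01,  2.20860591e+01,  3.90008764e-01, -2.44111466e-02,
       -6.84104124e+01, -1.48160247e+01]), 'joint_velocities': array([-0.04530855, -0.18188505,  0.21537739,  0.01373712, -0.00833947,
       -0.01091281]), 'effort': array([ 1.80758211e-04, -3.91691422e+01,  1.87935251e+01,  4.23184991e+00,
        1.34767924e-02, -7.05211983e-05]), 'tcp_pos': array([0.2116529 , 0.58752479, 0.22159085]), 'ee_rot': array([[ 9.40753654e-01, -3.39090330e-01, -5.56488188e-04],
       [-3.39090774e-01, -9.40751905e-01, -1.81652858e-03],
       [ 9.24499548e-05,  1.89760591e-03, -9.99998195e-01]]), 'wrist_force': array([-0.39422975,  0.92497768, -0.06175166]), 'moment': array([-0.04790503,  0.00405814,  0.02962924]), 'gripper_force': 0.0, 'gripper_width': 1.0026232494790643}
```

View pics/top0.png

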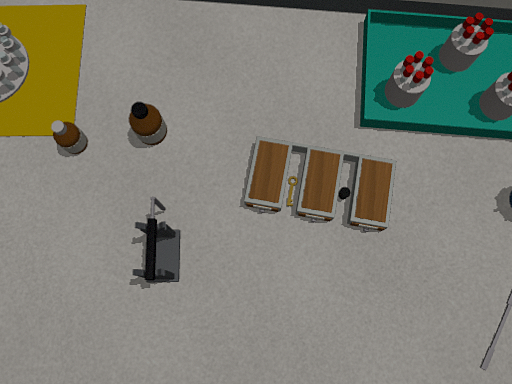

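View pics/side0.png

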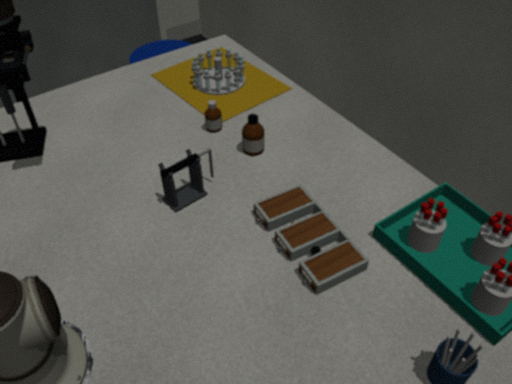

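The top view shows the key (yellow) at about (292,190) in the left slot, bow towards the back, and the stopper at (344,193) in the right slot. The pick is at (152,245) with its hook end near (155,203). In the side view the pick is at (185,165), its prong at (211,165), and the boxes are around (310,240).

```bash
cat > meas.py <<'E'
from h import *
def comp(m,u0,u1,v0,v1):
    k=np.zeros(m.shape,np.uint8); k[v0:v1,u0:u1]=m[v0:v1,u0:u1]; return k
def rect(xy): return cv2.minAreaRect(xy.astype(np.float32).reshape(-1,1,2))
for n,roi in(("top",dict(u=(235,405),v=(125,240),p=(125,190,190,290))),("side",dict(u=(245,375),v=(180,295),p=(150,220,140,215)))):
    c=np.load(n+"0.npz"); X=cloud(c); hsv=cv2.cvtColor(c["pixels"],cv2.COLOR_RGB2HSV); H,S,V=hsv[...,0],hsv[...,1],hsv[...,2]
    print(n,"bench z",np.median(X[100:300,200:260,2].ravel()))
    w=comp((H<20)&(S>110)&(V>60),*roi["u"],*roi["v"])
    N,L,st,ce=cv2.connectedComponentsWithStats(w)
    for i in range(1,N):
        if st[i,4]>300:
            vs,us=np.where(L==i); z=np.median(X[vs,us,2])
            print("wood",st[i,4],"depth z",z.round(4),[np.round(a,4) for a in rect(np.array([onplane(c,u,v,.034)[:2] for u,v in zip(us,vs)]))], "px",ce[i].round(1))
    k=comp((H>18)&(H<35)&(S>110)&(V>90),*roi["u"],*roi["v"])
    vs,us=np.where(k)
    if len(vs):
        P=np.array([onplane(c,u,v,.005)[:2] for u,v in zip(us,vs)]); print("key",len(vs),us.min(),us.max(),vs.min(),vs.max(),[np.round(a,4) for a in rect(P)],np.median(X[vs,us,2]))
    b=comp((V<45),*roi["u"],*roi["v"]);vs,us=np.where(b); q=X[vs,us]; g=abs(q[:,2]-.024)<.006
    print("dark",q[g].mean(0).round(4),g.sum(), us[g].mean(),vs[g].mean())
    u0,u1,v0,v1=roi["p"]; m=comp(X[...,2]>.1,u0,u1,v0,v1)&comp(X[...,2]<.13,u0,u1,v0,v1); vs,us=np.where(m); q=X[vs,us]
    hm=(V[vs,us]<40); print("handle",hm.sum(),q[hm].mean(0).round(4),np.percentile(q[hm,2],[5,50,95]).round(4),[np.round(a,4) for a in rect(q[hm,:2])])
    np.savetxt(n+"_pick.txt",np.c_[us,vs,q,V[vs,us]],fmt="%.4f")
    m2=comp((X[...,2]>.012),u0,u1,v0,v1)
    vis=cv2.resize(cv2.cvtColor(c["pixels"],cv2.COLOR_RGB2BGR)[v0-10:v1+10,u0-10:u1+10],None,fx=5,fy=5,interpolation=cv2.INTER_CUBIC); cv2.imwrite(f"pics/{n}_pk.png",vis[:600,:800]); print(vis.shape)
E
python3 meas.py; python3 - <<'E'
import cv2,numpy as np
a=cv2.imread('pics/top_pk.png');b=cv2.imread('pics/side_pk.png')
a=cv2.convertScaleAbs(a,alpha=1.5,beta=10);b=cv2.convertScaleAbs(b,alpha=1.5,beta=10)
h=max(a.shape[0],b.shape[0]);f=lambda x:cv2.copyMakeBorder(x,0,h-x.shape[0],0,0,0)
cv2.imwrite('pics/pk.png',np.hstack([f(a),f(b)])[:600,:800]);print(a.shape)
E
```

```text
top bench z 0.001073639579514618
wood 1703 depth z 0.0358 [array([0.6211, 0.0624]), array([0.0547, 0.1129]), np.float64(84.6164)] px [268.5 171.5]
wood 1742 depth z 0.0358 [array([ 0.6118, -0.0352]), array([0.0552, 0.113 ]), np.float64(84.5866)] px [320.7 180.8]
wood 1781 depth z 0.0359 [array([ 0.6027, -0.1331]), array([0.0553, 0.1132]), np.float64(84.6169)] px [373.4 190.2]
key 107 287 297 176 205 [array([0.595 , 0.0146]), array([0.0575, 0.0174]), np.float64(1.8333)] 0.005782963290711485
dark [ 0.5897 -0.0788  0.0247] 130 342.7307692307692 195.09230769230768
handle 583 [0.449  0.2408 0.1105] [0.1022 0.1112 0.1138] [array([0.4496, 0.2417]), array([0.0976, 0.0369]), np.float64(6.6865)]
(600, 425, 3)
side bench z 0.0008428514738564319
wood 750 depth z 0.0351 [array([0.621 , 0.0635]), array([0.0521, 0.1102]), np.float64(84.6875)] px [284.4 202.1]
wood 895 depth z 0.0349 [array([ 0.6118, -0.0343]), array([0.0524, 0.1107]), np.float64(84.8738)] px [307.7 229.9]
wood 1070 depth z 0.0345 [array([ 0.6027, -0.1319]), array([0.0529, 0.111 ]), np.float64(84.6434)] px [333.6 260.8]
dark [ 0.5888 -0.0653  0.0235] 174 308.3333333333333 247.01724137931035
handle 317 [0.4468 0.2366 0.1088] [0.1014 0.1098 0.1136] [array([0.4485, 0.2384]), array([0.0978, 0.0449]), np.float64(5.9983)]
(475, 450, 3)
(600, 425, 3)
```

View pics/pk.png

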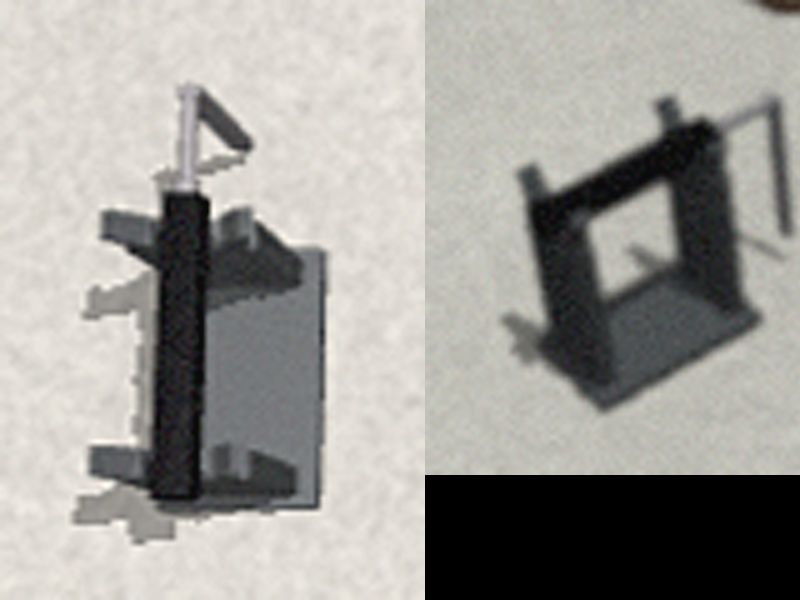

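The crop shows the handle lying in both notches. The rod top end is at about (152.6,198) in top and (210,150) in side. The prong tip is at about (164.6,209.6) in top and (212.6,177) in side.

```bash
cat > m2.py <<'E'
from h import *
C={n:np.load(n+"0.npz") for n in("top","side")}
def tri(a,b):
    (o1,d1),(o2,d2)=ray(C["top"],*a),ray(C["side"],*b)
    s=np.linalg.lstsq(np.c_[d1,-d2],o2-o1,rcond=None)[0]; p,q=o1+s[0]*d1,o2+s[1]*d2
    return ((p+q)/2).round(4),np.linalg.norm(p-q).round(4)
print("hook top",tri((152.6,198),(210,150)),"prong tip",tri((164.6,209.6),(212.6,177)))
for n in C:
    c=C[n];P=np.loadtxt(n+"_pick.txt"); print(n,np.percentile(P[:,5],[5,25,50,75,95]))
    X=cloud(c)
    q=P[(P[:,5]<26)]; q=q[(q[:,4]>.106)]
    g=np.zeros((384,512),np.uint8); g[q[:,1].astype(int),q[:,0].astype(int)]=1
    N,L,st,_=cv2.connectedComponentsWithStats(g); i=1+st[1:,4].argmax(); vs,us=np.where(L==i)
    W=np.array([onplane(c,u,v,.111)[:2] for u,v in zip(us,vs)]); print("handle top",st[i],np.median(X[vs,us,2]),[np.round(a,4) for a in cv2.minAreaRect(W.astype(np.float32).reshape(-1,1,2))])
    # unit
    u0,u1,v0,v1=(235,405,125,240) if n=="top" else (245,375,180,295)
    m=np.zeros((384,512),bool); m[v0:v1,u0:u1]=1; m&=(X[...,2]>.030)&(X[...,2]<.045); q=X[m][:,:2]
    a=np.deg2rad(-5.4); ex=np.array([np.cos(a),np.sin(a)]); ey=np.array([-ex[1],ex[0]])
    print("unit extents x",np.percentile(q@ex,[.5,99.5]),"y",np.percentile(q@ey,[.5,99.5]),"wood c",np.array([.6118,-.0348])@ex,np.array([.6118,-.0348])@ey)
E
python3 m2.py
```

```text
hook top (array([0.5356, 0.2519, 0.1027]), np.float64(0.0012)) prong tip (array([0.5337, 0.2481, 0.0193]), np.float64(0.0013))
top [  3.05  16.    23.    59.   110.  ]
handle top [144 219  12  61 485] 0.11141356640706335 [array([0.4495, 0.2418]), array([0.0973, 0.0155]), np.float64(6.2328)]
unit extents x [0.54529793 0.67665789] y [-0.10875602  0.15486923] wood c 0.6123597792476486 0.022929909720079883
side [ 0.  7. 18. 46. 85.]
handle top [161 155  38  23 201] 0.11082787904676539 [array([0.4477, 0.2338]), array([0.0964, 0.0331]), np.float64(4.6792)]
unit extents x [0.54560301 0.67583589] y [-0.10983949  0.15347181] wood c 0.6123597792476486 0.022929909720079883
```

The manual's scale: shifts go in shares of 0.75 m and turns go in shares of 120 degrees. Converting my numbers, 0.34 m / 0.75 = 0.4533, 0.245 m / 0.75 = 0.3267, -26 degrees / 120 = -0.2167.

```bash
cat > go.py <<'E'
import sys,numpy as np
from scipy.spatial.transform import Rotation as R
from station import r, viewer, ticket
# usage: go.py x y z yaw -> shift (tool axes) and rotvec from the measured pose
x,y,z,a=map(float,sys.argv[1:5]); s=r.sense(); T=np.array(s["ee_rot"]); c,n=np.cos(np.deg2rad(a)),np.sin(np.deg2rad(a))
G=np.array([[c,n,0],[n,-c,0],[0,0,-1]])
print(s["time_s"],"d",(T.T@(np.array([x,y,z])-s["tcp_pos"])).round(4),"rv",R.from_matrix(T.T@G).as_rotvec(degrees=True).round(2),"F",np.round(s["wrist_force"],1),"grip",s["gripper_width"],s["gripper_force"])
E
```

Emit:
{"op": "nudge_tcp", "data": {
  "moves": [
    [[1,0.056,0.04,0.0067,0,0,-0.025],[1,0.112,0.08,0.0133,0,0,-0.05],[1,0.168,0.12,0.02,0,0,-0.0833],[1,0.2267,0.16,0.0267,0,0,-0.1083],[1,0.2827,0.2,0.0333,0,0,-0.1333],[1,0.34,0.24,0.04,0,0,-0.1667],[1,0.3973,0.28,0.0467,0,0,-0.1917],[1,0.4533,0.3267,0.0573,0,0,-0.2167]]
  ]
}}

```text
time_s: 0.9
tcp_pos: [0.4385, 0.2587, 0.1823]
ee_rot: [[0.994, 0.11, 0.0], [0.11, -0.994, 0.0], [0.0, -0.0, -1.0]]
wrist_force: [1.3, 0.7, -1.0]
gripper_width: 1.003
gripper_force: 0.0
```

```bash
python3 go.py 0.4495 0.2418 0.180 6.2
```

```text
0.9 d [0.0091 0.018  0.0023] rv [-0.02 -0.02  0.13] F [ 1.3  0.7 -1. ] grip 1.0027110646157433 0.0
```

Emit:
{"op": "nudge_tcp", "data": {
  "moves": [
    [[1,0,0,0,0,0,0],[1,0,0,0,0,0,0],[1,0,0,0,0,0,0]]
  ],
  "quiet": true
}}

```text
ok
```

```bash
python3 go.py 0.4495 0.2418 0.084 6.2
```

```text
1.2 d [0.01   0.0204 0.0984] rv [-0.01 -0.    0.01] F [-0.8  0.1  0.6] grip 1.0010962750402825 0.0
```

To row units: 0.098 m / 0.75 = 0.1307, 0.08 m / 0.75 = 0.1067.

Emit:
{"op": "nudge_tcp", "data": {
  "moves": [
    [[1,0.0133,0.0272,0,0,0,0],[1,0.0133,0.0272,0.0267,0,0,0],[1,0.0133,0.0272,0.0533,0,0,0],[1,0.0133,0.0272,0.08,0,0,0],[1,0.0133,0.0272,0.1067,0,0,0],[1,0.0133,0.0272,0.1307,0,0,0],[1,0.0133,0.0272,0.1307,0,0,0],[1,0.0133,0.0272,0.1307,0,0,0]]
  ],
  "quiet": true
}}

```text
ok
```

```bash
python3 go.py 0.4495 0.2418 0.084 6.2
```

```text
2.0 d [-0.0001  0.0006  0.0008] rv [ 0.01 -0.02  0.12] F [ 0.4 -0.7  0.2] grip 1.002521931119886 0.0
```

Emit:
{"op": "nudge_tcp", "data": {
  "moves": [
    [[0,0,0,0,0,0,0],[0,0,0,0,0,0,0],[0,0,0,0,0,0,0],[0,0,0,0,0,0,0],[0,0,0,0,0,0,0],[0,0,0,0,0,0,0],[0,0,0,0,0,0,0],[0,0,0,0,0,0,0]]
  ]
}}

```text
time_s: 2.8
tcp_pos: [0.4497, 0.2411, 0.0844]
ee_rot: [[0.994, 0.108, -0.0], [0.108, -0.994, -0.0], [-0.0, 0.0, -1.0]]
wrist_force: [-0.3, 0.5, -0.4]
gripper_width: 0.358
gripper_force: 0.0
```

```bash
python3 go.py 0.4495 0.2418 0.084 6.2
```

```text
2.8 d [-0.0001 -0.0007  0.0004] rv [ 0.    0.   -0.02] F [-0.3  0.5 -0.4] grip 0.35782571269948027 0.0
```

Emit:
{"op": "nudge_tcp", "data": {
  "moves": [
    [[0,0,0,0,0,0,0],[0,0,0,0,0,0,0],[0,0,0,0,0,0,0],[0,0,0,0,0,0,0],[0,0,0,0,0,0,0],[0,0,0,0,0,0,0]]
  ]
}}

```text
time_s: 3.4
tcp_pos: [0.4497, 0.2412, 0.0844]
ee_rot: [[0.994, 0.108, -0.0], [0.108, -0.994, -0.0], [-0.0, 0.0, -1.0]]
wrist_force: [0.1, 0.8, -1.4]
gripper_width: 0.159
gripper_force: 30.0
```

```bash
python3 go.py 0.4495 0.2418 0.084 6.2
```

```text
3.4 d [-0.0001 -0.0007  0.0004] rv [ 0.    0.   -0.01] F [ 0.1  0.8 -1.4] grip 0.15858043824887788 29.986480912193656
```

To row units: -0.075 m / 0.75 = -0.1, -0.07 m / 0.75 = -0.0933.

Emit:
{"op": "nudge_tcp", "data": {
  "moves": [
    [[0,0,0,-0.0133,0,0,0],[0,0,0,-0.0333,0,0,0],[0,0,0,-0.0533,0,0,0],[0,0,0,-0.0733,0,0,0],[0,0,0,-0.0933,0,0,0],[0,0,0,-0.1,0,0,0],[0,0,0,-0.1,0,0,0]]
  ]
}}

```text
time_s: 4.1
tcp_pos: [0.4499, 0.2415, 0.1604]
ee_rot: [[0.994, 0.108, 0.001], [0.108, -0.994, 0.002], [0.001, -0.001, -1.0]]
wrist_force: [-0.8, 0.1, -0.4]
gripper_width: 0.155
gripper_force: 30.0
```

```bash
python3 go.py 0.5524 0.0203 0.155 -5.4
```

```text
4.1 d [0.0781 0.2309 0.0052] rv [-0.09 -0.08 11.58] F [-0.8  0.1 -0.4] grip 0.15485555469640483 29.986578030511737
```

To row units: 0.231 m / 0.75 = 0.308, 0.21 m / 0.75 = 0.28, 11.6 degrees / 120 = 0.0967.

Emit:
{"op": "nudge_tcp", "data": {
  "moves": [
    [[0,0.0133,0.04,0,0,0,0.0125],[0,0.0267,0.08,0,0,0,0.025],[0,0.04,0.12,0,0,0,0.0375],[0,0.0533,0.16,0,0,0,0.05],[0,0.0667,0.2,0,0,0,0.0625],[0,0.08,0.24,0,0,0,0.075],[0,0.0933,0.28,0,0,0,0.0875],[0,0.104,0.308,0.0067,0,0,0.0967]]
  ],
  "quiet": true
}}

```text
ok
```

Emit:
{"op": "nudge_tcp", "data": {
  "moves": [
    [[0,0,0,0,0,0,0],[0,0,0,0,0,0,0],[0,0,0,0,0,0,0]]
  ]
}}

```text
time_s: 5.2
tcp_pos: [0.5516, 0.0204, 0.154]
ee_rot: [[0.996, -0.094, -0.001], [-0.094, -0.996, -0.0], [-0.001, 0.0, -1.0]]
wrist_force: [-0.6, 0.6, -1.0]
gripper_width: 0.156
gripper_force: 30.0
```

```bash
python3 go.py 0.5524 0.0203 0.155 -5.4
python3 - <<'E'
from h import *
o=[]
for n,(u0,u1,v0,v1) in(("top",(235,405,120,260)),("side",(170,380,130,300))):
    c=cap(n); np.savez(n+"1.npz",**c); o.append(cv2.resize(cv2.cvtColor(c["pixels"],cv2.COLOR_RGB2BGR)[v0:v1,u0:u1],(400,int(400*(v1-v0)/(u1-u0))),interpolation=cv2.INTER_CUBIC))
h=max(i.shape[0] for i in o); cv2.imwrite("pics/a1.png",np.hstack([cv2.copyMakeBorder(i,0,h-i.shape[0],0,0,0) for i in o]))
E
```

```text
5.2 d [ 0.0008  0.0001 -0.001 ] rv [0.01 0.05 0.03] F [-0.6  0.6 -1. ] grip 0.15567267304770788 29.986804174259305
```

View pics/a1.png

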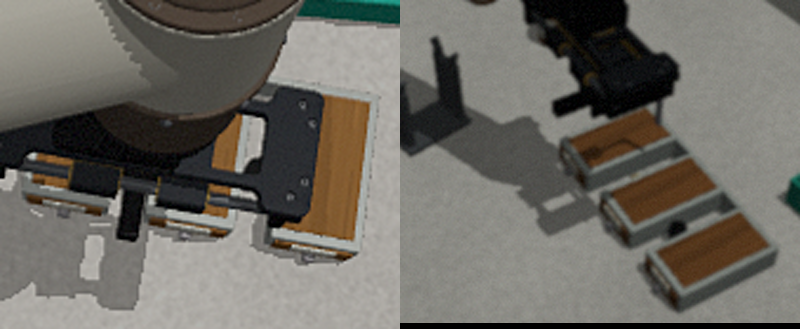

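The side view shows the prong hanging over the left slot, its tip at about (306,193) px, with the tail of the handle over the slot front in the top view. I'll check the prong by a ray.

```bash
python3 - <<'E'
from h import *
c=np.load("side1.npz"); 
for v in (190,193,195): print(onplane(c,306,v,.088).round(4))
cv2.imwrite("pics/a2.png",cv2.convertScaleAbs(cv2.resize(cv2.cvtColor(c["pixels"],cv2.COLOR_RGB2BGR)[165:225,265:345],None,fx=8,fy=8,interpolation=cv2.INTER_NEAREST),alpha=1.6))
E
```

```text
[0.6483 0.0242 0.088 ]
[0.6424 0.0167 0.088 ]
[0.6384 0.0118 0.088 ]
```

View pics/a2.png

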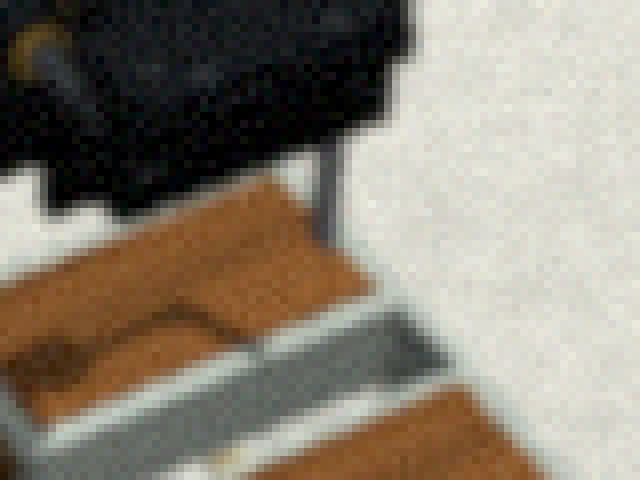

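The prong tip at (306,195) px gives (0.638,0.012), as expected, so I descend in the slot behind the bow.

To row units: 0.077 m / 0.75 = 0.1027, 0.07 m / 0.75 = 0.0933.

Emit:
{"op": "nudge_tcp", "data": {
  "moves": [
    [[0,0,0,0.02,0,0,0],[0,0,0,0.04,0,0,0],[0,0,0,0.06,0,0,0],[0,0,0,0.08,0,0,0],[0,0,0,0.0933,0,0,0],[0,0,0,0.1027,0,0,0],[0,0,0,0.1027,0,0,0],[0,0,0,0.1027,0,0,0]]
  ]
}}

```text
time_s: 6.1
tcp_pos: [0.5525, 0.0202, 0.0779]
ee_rot: [[0.996, -0.094, 0.001], [-0.094, -0.996, 0.0], [0.001, -0.0, -1.0]]
wrist_force: [-0.1, -0.7, -0.7]
gripper_width: 0.156
gripper_force: 30.0
```

```bash
python3 go.py 0.5524 0.0203 0.0684 -5.4
```

```text
6.1 d [-0.0002 -0.0001  0.0095] rv [-0.01 -0.05  0.02] F [-0.1 -0.7 -0.7] grip 0.15561333149797607 29.986626813188195
```

Emit:
{"op": "nudge_tcp", "data": {
  "moves": [
    [[0,0,0,0.004,0,0,0],[0,0,0,0.008,0,0,0],[0,0,0,0.012,0,0,0],[0,0,0,0.0127,0,0,0],[0,0,0,0.0127,0,0,0]]
  ]
}}

```text
time_s: 6.6
tcp_pos: [0.552, 0.0198, 0.0678]
ee_rot: [[0.996, -0.094, -0.0], [-0.094, -0.996, -0.0], [-0.0, 0.0, -1.0]]
wrist_force: [-0.3, 0.5, -0.4]
gripper_width: 0.156
gripper_force: 30.0
```

```bash
python3 go.py 0.4580 0.0292 0.0684 -5.4
```

```text
6.6 d [-0.0945 -0.0004 -0.0006] rv [ 0.01  0.02 -0.01] F [-0.3  0.5 -0.4] grip 0.15644148540068845 29.98669152148068
```

Emit:
{"op": "nudge_tcp", "data": {
  "moves": [
    [[0,-0.008,0,0,0,0,0],[0,-0.016,0,0,0,0,0],[0,-0.024,0,0,0,0,0],[0,-0.032,0,0,0,0,0],[0,-0.04,0,0,0,0,0],[0,-0.048,0,0,0,0,0],[0,-0.056,0,0,0,0,0],[0,-0.064,0,0,0,0,0]]
  ],
  "quiet": true
}}

```text
ok
```

```bash
python3 go.py 0.4508 0.0299 0.0684 -5.4
python3 - <<'E'
from h import *
c=cap("side"); np.savez("side2.npz",**c); t=cap("top")
for n,c in(("side",c),("top",t)):
    h=cv2.cvtColor(c["pixels"],cv2.COLOR_RGB2HSV); m=(h[...,0]>18)&(h[...,0]<35)&(h[...,1]>110)&(h[...,2]>90); k=np.zeros_like(m); k[170:310,230:400]=1; vs,us=np.where(m&k)
    if len(vs)>5:
        a=np.deg2rad(-5.4); P=np.array([onplane(c,u,v,.005)[:2] for u,v in zip(us,vs)]); ex=np.array([np.cos(a),np.sin(a)]); ey=np.array([-ex[1],ex[0]])
        print(n,len(vs),"xu",(P@ex-.611).min(),(P@ex-.611).max(),"yu",(P@ey-.0229).min(),(P@ey-.0229).max())
E
```

```text
7.4 d [-0.0533 -0.0004 -0.0004] rv [-0.   -0.01 -0.01] F [ 0.1  0.5 -1.1] grip 0.1591300231051211 29.98640357516706
side 23 xu -0.0864532415511664 -0.057518743397351746 yu 0.04548493215228708 0.0531655395282743
```

To row units: -0.056 m / 0.75 = -0.0747, -0.049 m / 0.75 = -0.0653.

Emit:
{"op": "nudge_tcp", "data": {
  "moves": [
    [[0,-0.0093,0,0,0,0,0],[0,-0.0187,0,0,0,0,0],[0,-0.028,0,0,0,0,0],[0,-0.0373,0,0,0,0,0],[0,-0.0467,0,0,0,0,0],[0,-0.056,0,0,0,0,0],[0,-0.0653,0,0,0,0,0],[0,-0.0747,0,0,0,0,0]]
  ],
  "quiet": true
}}

```text
ok
```

Emit:
{"op": "nudge_tcp", "data": {
  "moves": [
    [[0,0,0,0,0,0,0],[0,0,0,0,0,0,0]]
  ],
  "quiet": true
}}

```text
ok
```

```bash
python3 go.py 0.4508 0.0299 0.0684 -5.4
cat > key.py <<'E'
from h import *
for n in("side","top"):
    c=cap(n); save(c,n+"_k%d"%int(r.sense()["time_s"]*100))
    h=cv2.cvtColor(c["pixels"],cv2.COLOR_RGB2HSV); m=(h[...,0]>18)&(h[...,0]<35)&(h[...,1]>100)&(h[...,2]>70); k=np.zeros_like(m); k[170:310,220:400]=1; vs,us=np.where(m&k)
    if len(vs)>5:
        a=np.deg2rad(-5.4); P=np.array([onplane(c,u,v,.005)[:2] for u,v in zip(us,vs)]); ex=np.array([np.cos(a),np.sin(a)]); ey=np.array([-ex[1],ex[0]])
        x,y=P@ex-.611,P@ey-.0229
        print(n,len(vs),"xu",x.min().round(4),x.max().round(4),"yu",y.min().round(4),y.max().round(4),[np.round(q,4) for q in cv2.minAreaRect(np.c_[x,y].astype(np.float32).reshape(-1,1,2))],"z",np.median(cloud(c)[vs,us,2]).round(4))
E
python3 key.py; ls pics
```

```text
8.5 d [ 0.0021 -0.0003 -0.0004] rv [-0.01 -0.02  0.01] F [ 0.3  0.3 -1.1] grip 0.15683201920300469 29.986591944471
side 76 xu -0.1447 -0.0865 yu 0.0408 0.0572 [array([-0.1154,  0.0475]), array([0.0581, 0.0159]), np.float64(4.2066)] z 0.005
top 7 xu -0.194 -0.1831 yu -0.0047 -0.0032 [array([-0.1886, -0.004 ]), array([0.0013, 0.0108]), np.float64(85.0714)] z 0.1602
a1.png
a2.png
pk.png
side0.png
side_k855.png
side_pk.png
top0.png
top_k860.png
top_pk.png
```

The key is out: middle at x_u = -0.115, flat. Next I back off a little, lift and return the pick.

To row units: -0.09 m / 0.75 = -0.12, -0.07 m / 0.75 = -0.0933.

Emit:
{"op": "nudge_tcp", "data": {
  "moves": [
    [[0,0.0053,0,0,0,0,0],[0,0.0053,0,-0.0133,0,0,0],[0,0.0053,0,-0.04,0,0,0],[0,0.0053,0,-0.0667,0,0,0],[0,0.0053,0,-0.0933,0,0,0],[0,0.0053,0,-0.12,0,0,0],[0,0.0053,0,-0.12,0,0,0]]
  ]
}}

```text
time_s: 9.3
tcp_pos: [0.4548, 0.03, 0.1612]
ee_rot: [[0.996, -0.094, 0.007], [-0.094, -0.996, 0.002], [0.007, -0.003, -1.0]]
wrist_force: [-0.1, 0.1, -1.3]
gripper_width: 0.156
gripper_force: 30.0
```

```bash
python3 go.py 0.4497 0.2412 0.160 6.2
```

```text
9.3 d [-0.0249 -0.2098  0.0017] rv [ -0.13  -0.41 -11.59] F [-0.1  0.1 -1.3] grip 0.15621158183815156 29.986640280112624
```

To row units: -0.21 m / 0.75 = -0.28, -0.188 m / 0.75 = -0.2507, -11.6 degrees / 120 = -0.0967.

Emit:
{"op": "nudge_tcp", "data": {
  "moves": [
    [[0,-0.004,-0.036,0,0,0,-0.0125],[0,-0.008,-0.072,0,0,0,-0.025],[0,-0.012,-0.108,0,0,0,-0.0375],[0,-0.016,-0.144,0,0,0,-0.05],[0,-0.02,-0.18,0,0,0,-0.0625],[0,-0.024,-0.216,0,0,0,-0.075],[0,-0.0293,-0.2507,0,0,0,-0.0875],[0,-0.0333,-0.28,0,0,0,-0.0967]]
  ],
  "quiet": true
}}

```text
ok
```

Emit:
{"op": "nudge_tcp", "data": {
  "moves": [
    [[0,0,0,0,0,0,0],[0,0,0,0,0,0,0],[0,0,0,0,0,0,0],[0,0,0,0,0,0,0]]
  ],
  "quiet": true
}}

```text
ok
```

```bash
python3 go.py 0.4497 0.2412 0.0844 6.2; python3 key.py
```

```text
10.5 d [ 0.0025 -0.0011  0.0734] rv [ 0.02  0.03 -0.08] F [ 0.   0.3 -0.8] grip 0.15792385443747722 29.98655908741057
side 72 xu -0.1447 -0.0893 yu 0.0408 0.0568 [array([-0.117 ,  0.0475]), array([0.0549, 0.0159]), np.float64(3.8623)] z 0.0051
top 130 xu -0.1454 -0.0864 yu 0.0405 0.058 [array([-0.1158,  0.0479]), array([0.0589, 0.0173]), np.float64(3.7341)] z 0.0058
```

To row units: 0.072 m / 0.75 = 0.096, 0.068 m / 0.75 = 0.0907.

Emit:
{"op": "nudge_tcp", "data": {
  "moves": [
    [[0,0.0033,-0.0013,0,0,0,0],[0,0.0033,-0.0013,0.02,0,0,0],[0,0.0033,-0.0013,0.04,0,0,0],[0,0.0033,-0.0013,0.06,0,0,0],[0,0.0033,-0.0013,0.0773,0,0,0],[0,0.0033,-0.0013,0.0907,0,0,0],[0,0.0033,-0.0013,0.096,0,0,0],[0,0.0033,-0.0013,0.096,0,0,0]]
  ],
  "quiet": true
}}

```text
ok
```

Emit:
{"op": "nudge_tcp", "data": {
  "moves": [
    [[0,0,0,0,0,0,0],[0,0,0,0,0,0,0]]
  ],
  "quiet": true
}}

```text
ok
```

```bash
python3 go.py 0.4497 0.2412 0.0844 6.2
```

```text
11.6 d [-0.0007  0.0011  0.0022] rv [-0.05 -0.07 -0.  ] F [ 0.6 -0.4 -1.2] grip 0.15794710562012595 29.986692471429706
```

To row units: 0.002 m / 0.75 = 0.0027, 0.001 m / 0.75 = 0.0013.

Emit:
{"op": "nudge_tcp", "data": {
  "moves": [
    [[0,0,0.0013,0.0013,0,0,0],[0,0,0.0013,0.0027,0,0,0],[0,0,0.0013,0.0027,0,0,0],[0,0,0.0013,0.0027,0,0,0]]
  ],
  "quiet": true
}}

```text
ok
```

```bash
python3 go.py 0.4497 0.2412 0.0844 6.2
```

```text
12.0 d [-0.0004 -0.0002 -0.    ] rv [-0.01 -0.03 -0.  ] F [-0.8 -0.8  4.1] grip 0.15785530918022556 29.986868435516953
```

Light contact (4 N): the pick is seated. Release.

Emit:
{"op": "nudge_tcp", "data": {
  "moves": [
    [[1,0,0,0,0,0,0],[1,0,0,0,0,0,0],[1,0,0,0,0,0,0],[1,0,0,0,0,0,0],[1,0,0,0,0,0,0],[1,0,0,0,0,0,0],[1,0,0,0,0,0,0],[1,0,0,0,0,0,0]]
  ]
}}

```text
time_s: 12.8
tcp_pos: [0.45, 0.241, 0.0839]
ee_rot: [[0.994, 0.108, 0.0], [0.108, -0.994, -0.0], [0.0, 0.0, -1.0]]
wrist_force: [0.6, -0.0, -0.0]
gripper_width: 0.801
gripper_force: 0.0
```

Emit:
{"op": "nudge_tcp", "data": {
  "moves": [
    [[1,0,0,0,0,0,0],[1,0,0,0,0,0,0],[1,0,0,-0.0133,0,0,0],[1,0,0,-0.04,0,0,0],[1,0,0,-0.0667,0,0,0],[1,0,0,-0.1067,0,0,0],[1,0,0,-0.1467,0,0,0],[1,0,0,-0.1867,0,0,0]]
  ]
}}

```text
time_s: 13.6
tcp_pos: [0.4499, 0.2409, 0.226]
ee_rot: [[0.994, 0.108, 0.001], [0.108, -0.994, 0.001], [0.001, -0.0, -1.0]]
wrist_force: [-0.5, 1.2, -1.2]
gripper_width: 0.997
gripper_force: 0.0
```

Emit:
{"op": "nudge_tcp", "data": {
  "moves": [
    [[1,-0.0267,-0.04,0,0,0,0],[1,-0.0533,-0.08,0,0,0,0],[1,-0.08,-0.1333,0,0,0,0],[1,-0.08,-0.1867,0,0,0,0],[1,-0.08,-0.24,0,0,0,0],[1,-0.08,-0.2667,0,0,0,0],[1,-0.08,-0.2667,0,0,0,0],[1,-0.08,-0.2667,0,0,0,0]]
  ]
}}

```text
time_s: 14.4
tcp_pos: [0.3685, 0.4332, 0.2241]
ee_rot: [[0.994, 0.108, -0.0], [0.108, -0.994, -0.0], [-0.0, 0.0, -1.0]]
wrist_force: [0.3, -0.7, -0.4]
gripper_width: 0.999
gripper_force: 0.0
```

```bash
python3 key.py
python3 - <<'E'
from h import *
c=cap("top"); save(c,"end"); np.savez("top9.npz",**c)
d=cap("side"); np.savez("side9.npz",**d)
cv2.imwrite("pics/end2.png",np.hstack([cv2.cvtColor(x["pixels"],cv2.COLOR_RGB2BGR)[110:310,110:410] for x in(c,d)]))
E
```

```text
side 68 xu -0.1447 -0.0893 yu 0.0408 0.0568 [array([-0.117 ,  0.0475]), array([0.0549, 0.0159]), np.float64(3.8623)] z 0.005
top 128 xu -0.1454 -0.0879 yu 0.0405 0.058 [array([-0.1166,  0.0478]), array([0.0572, 0.0173]), np.float64(3.7341)] z 0.0058
```

View pics/end2.png

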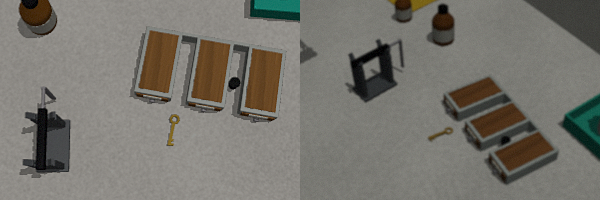

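The key lies at (172,130) of the left crop, clear of the fronts. The pick is back in its rest at (42,140) and the stopper at (234,83) is where it was.

```bash
python3 -c "
from station import r, viewer, ticket
print(ticket.finish_job())"
```

```text
the job is handed in; nothing more can be done
None
```

The key lies flat on the bench with its middle about 51 mm in front of the unit, the pick is back on its rest, the stopper looks unmoved, and the job was handed in at about 15 s; no verdict came back.

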